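# Transfer a row of sample containers in reverse order

### The arm

A 7-joint arm with a two-finger parallel gripper is mounted at the origin on a cart in front of the work surface, level with it; the furniture and walls round the work are solid. World frame = base frame: x ahead of the robot, y to its left, z up, the work surface at z = 0. Lengths are in mm, angles in rad, forces in N, time in s.
With the tool pointing down it reaches from about 350 to 900 mm from the base axis. Payload 8.1 kg.
Tool frame: the origin (TCP) lies at the very end of the fingers, on their centre line; the grasp point (between the pads) lies 19 mm behind it; z points along the fingers, y is the line along which they close (so a half turn about z gives the same grasp; the last joint's range is limited). The gripper opens to 92 mm and grips with 3 to 60 N. Pads are 19 mm wide; open, the fingers measure 130 mm over their backs; the gripper's body (75 mm by 190 mm) begins 47 mm behind the grasp point.
Start: joints at [1.017, 0.434, 0.025, 1.573, -0.012, 1.134, -0.075], TCP at [272.283, -562.587, 204.742] pointing down, gripper open.
Joint ranges: [-2.62, 2.62], [-0.44, 2.09], [-1.27, 1.32], [0.08, 2.57], [-1.32, 4.46], [0.12, 2], [-2.74, 2.74]. Speed limits (rad/s): [2.22, 2.22, 3.01, 3.01, 3.14, 3.14, 3.14].

### API

Orientations are given as a rotation vector (axis times angle).
In Python, from cell import status, grab_frame, camera_info, robot gives the robot as it stands.
- The arm moves only by the tool jog_arm, never from a script. Its argument "commands" is a list that holds one entry, the list of rows, each a list of 7 numbers: the turn, a rotation vector about the tool's x, y, z in degrees, then the shift along the tool's x, y, z in mm, then the opening, from 0 (shut) to 1 (fully open). In form: [[[ax, ay, az, x, y, z, gripper], ...]]. A call has 1 to 20 rows; each row is the pose to reach, as a shift and turn from the pose commanded when the call began, along the tool's axes at that moment; what a row does not reach only later rows make up. A row lasts 1/12 s, in which the tool goes at most 41.7 mm and 7.16 degrees, less where a joint would pass 70% of its speed; a pose out of reach is approached as far as the arm can. A call with a gripper value outside its range is refused whole. The fingers move at their own pace and stop on an object; "newtons" is the grip in N (left out, the last holds). Time passes only in rows, so rows that repeat a pose let the fingers close. It gives the time, the measured TCP pose, the force, the opening and the grip force at its end, in the units of the state.
- status.get_obs(): the state, without advancing time (a new reading comes with each control period).
- grab_frame(name): name is "side" or "top"; returns the picture (384x512x3 uint8, red, green, blue); there is no depth.
- camera_info(name): a dict with "camera_matrix" (3x3 intrinsics, pixels), "R" (3x3) and "t" (3): a world point X has camera coordinates R X + t. Camera axes: x right, y down, z forward; pixel columns grow to the right and rows downward; lengths in mm; the calibration is good to about 2 mm. A picture is of the moment at which its call begins. camera_info takes no time and is no camera call.
- robot.job_done(): hands the job in; it is judged then, once.
The state is a dict: "clock": time; "joint_pos": joint angles; "qvel": joint speeds; "effort": joint torques, N m; "position": TCP position; "orientation": TCP orientation; "ft_force": force on the tool from outside, world axes, zero at the start; "ft_torque": the same for the moment, N m; "grip_width": finger opening in mm; "grasp_force": force on a finger pad.
Only numpy, scipy, OpenCV 4.12 (cv2) and the standard library are available. Lean on these libraries where they do the work, as an engineer would, in place of code of your own. Each camera call takes 0.05 s, during which the arm holds its last target. There are 200 camera calls.

### The job

Move the four sample containers from the grey tray into the aluminium carrier in reverse order: the one at the left end of the tray goes into the compartment at the carrier's right end, the next one beside it, and so on, until the one from the tray's right end stands at the carrier's left end (left and right as the robot sees them). Each must stand upright on the floor of its own compartment, and none may be tipped over on the way.

Things in the scene. Friction and masses are not known exactly. Their poses are not given: they have to be found in the camera images.
- tray: Long grey plastic drip tray in which the four containers stand in a row at the start, 76 x 274 mm, rim 7 mm high, floor 4 mm; fixed to the table. Origin: centre of its underside, on the table. Its y axis runs along the row (to the left as the robot sees it, up to 0.3 rad askew). The four places lie at y = +99, +33, -33, -99 mm, x = 0 (left to right).
- carrier: Aluminium carrier with four open compartments in a row, 70 mm across (x), 268 mm along (y; 294 mm with the small lip at each end), walls and dividers 14 mm high and 4 mm thick, floor 4 mm thick; empty at the start; fixed to the table. Origin: centre of its underside, on the table. Its y axis runs along the row (to the left as the robot sees it, up to 0.3 rad askew). Compartment centres at y = +99, +33, -33, -99 mm, x = 0 (left to right); each is 62 x 62 mm inside.
- round_jar_center (a point): Round clear reagent jar with wide black screw cap, 43 mm diameter, 72 mm tall, about 0.14 kg. This point: its centre, half-way up (36 mm above its underside); z axis up along the container. Stands upright on its pad at the start, underside 7 mm above the table, neighbours 66 mm away centre to centre; it may stand at any place of the row.
- pad_round_jar: Black round rubber pad, 58 mm diameter, 3 mm thick, fixed in the tray under the place where round_jar stands at the start; it stays there and marks that place. Origin: centre of its underside, 4 mm above the table.
- low_pot_center (a point): Low, wide round pot with white screw cap, the shortest of the four, 48 mm diameter (its widest), 58 mm tall, body straight to at least 36 mm from its underside, about 0.12 kg. This point: its centre, half-way up (29 mm above its underside); z axis up along the container. Stands upright on its pad at the start, underside 7 mm above the table, neighbours 66 mm away centre to centre; it may stand at any place of the row.
- pad_low_pot: Black round rubber pad, 58 mm diameter, 3 mm thick, fixed in the tray under the place where low_pot stands at the start; it stays there and marks that place. Origin: centre of its underside, 4 mm above the table.
- slim_bottle_center (a point): Slim round amber bottle with narrow neck and small white cap, the tallest and thinnest of the four, body 35 mm diameter, 82 mm tall, body straight to at least 45 mm from its underside, about 0.10 kg. This point: its centre, half-way up (41 mm above its underside); z axis up along the container. Stands upright on its pad at the start, underside 7 mm above the table, neighbours 66 mm away centre to centre; it may stand at any place of the row.
- pad_slim_bottle: Black round rubber pad, 58 mm diameter, 3 mm thick, fixed in the tray under the place where slim_bottle stands at the start; it stays there and marks that place. Origin: centre of its underside, 4 mm above the table.
- square_bottle_center (a point): Square white bottle with a small round black cap, body 40 x 40 mm and 46 mm tall, 66 mm tall with cap, about 0.11 kg; its flat sides are nearly in line with the tray's. This point: its centre, half-way up (33 mm above its underside); z axis up along the container. Stands upright on its pad at the start, underside 7 mm above the table, neighbours 66 mm away centre to centre; it may stand at any place of the row.
- pad_square_bottle: Black round rubber pad, 58 mm diameter, 3 mm thick, fixed in the tray under the place where square_bottle stands at the start; it stays there and marks that place. Origin: centre of its underside, 4 mm above the table.
There are look-alikes about, which are no part of the job. Leave any red look-alike of the part that bears round_jar_center alone.

How it is judged:
By the outcome, as a careful person would: the job done as asked, in the order asked, and still so for the second after the job is handed in, with the robot touching nothing.
It also fails if it takes over 120 s, if anything falls off the work surface, if the arm or the gripper's body presses on something with over 40 N, if the wrist force passes 120 N, or if a joint passes its speed limit or range.

## Working session

There is one attempt and no reset: what is moved stays moved. The work goes in short steps, Python scripts to look and compute and a tool call to move; the robot and the scene stay as the last step left them, time stands still between calls to the robot, and variables do not carry over. Pictures are saved under pics/ and viewed, at most 14 in all, crops included, and the job is handed in when it is done.

Besides the shell and the picture viewer there is one more tool, called as a command line: name --argument value ..., lists and objects as JSON in quotes. jog_arm: Moves the arm, as the interface text tells. Its arguments: {"type":"object","properties":{"commands":{"type":"array","items":{"type":"array","items":{"type":"array","items":{"type":"number"}}}},"newtons":{"type":"number"}},"required":["commands"]}

```bash
mkdir -p pics; ls
python3 - <<'E'
from cell import status, grab_frame, camera_info, robot
import cv2
for n in ("top","side"):
    f=grab_frame(n); cv2.imwrite(f"pics/{n}0.png",cv2.resize(f[:,:,::-1],(768,576),interpolation=cv2.INTER_CUBIC))
    c=camera_info(n); print(n,c)
o=status.get_obs(); print(o)
E
```

```text
pics
top {'camera_matrix': array([[369.50516244,   0.        , 255.29817492],
       [  0.        , 369.50516244, 196.25352774],
       [  0.        ,   0.        ,   1.        ]]), 'R': array([[ 0.01932352, -0.99972596, -0.01321398],
       [-0.99375841, -0.01775249, -0.11013209],
       [ 0.10986733,  0.01525964, -0.99382912]]), 't': array([  14.2442382 ,  529.46182257, 1146.125996  ])}
side {'camera_matrix': array([[461.28398276,   0.        , 259.64169619],
       [  0.        , 461.28398276, 192.54858372],
       [  0.        ,   0.        ,   1.        ]]), 'R': array([[-0.9975843 ,  0.0668192 ,  0.01899376],
       [ 0.03187833,  0.68328339, -0.72945704],
       [-0.06171985, -0.7270894 , -0.68376287]]), 't': array([ 518.86083087,   21.89759205, 1390.7813732 ])}
{'clock': 0.1, 'joint_pos': array([ 1.01740664,  0.43512328,  0.02500851,  1.57401926, -0.01157062,
        1.13399446, -0.07510773]), 'qvel': array([ 0.00105471, -0.00163858,  0.00115965, -0.00221856, -0.00056794,
       -0.00012352,  0.00098102]), 'effort': array([ 4.38366507e-03, -6.69123101e+01,  9.88508575e-01, -3.15143967e+01,
       -6.04878366e-02,  3.74040124e-02,  9.23863490e-05]), 'position': array([ 272.00441526, -562.15911865,  204.03745676]), 'orientation': array([-3.06087876e+00, -7.01676289e-01,  7.45067191e-04]), 'ft_force': array([-0.37123615,  0.63102794,  0.39019402]), 'ft_torque': array([ 0.03703991,  0.0347061 , -0.00855077]), 'grasp_force': 0.0, 'grip_width': 91.49452543685996}
```

View pics/top0.png

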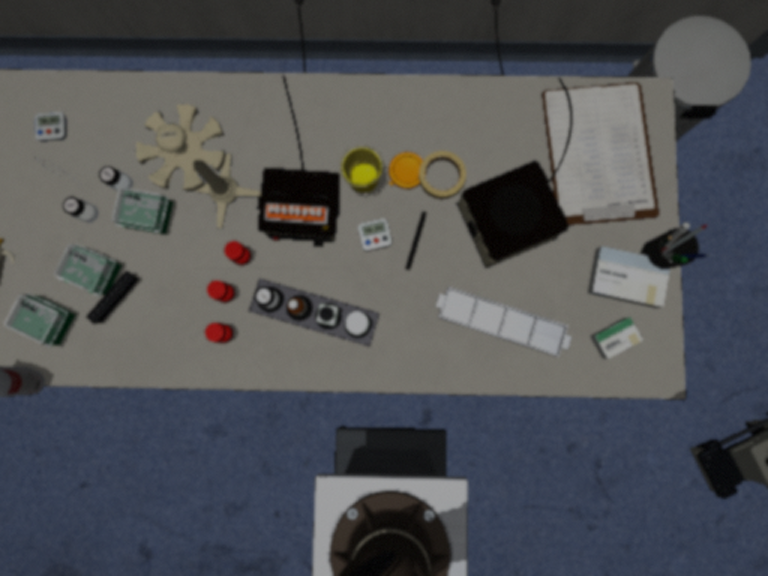

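View pics/side0.png

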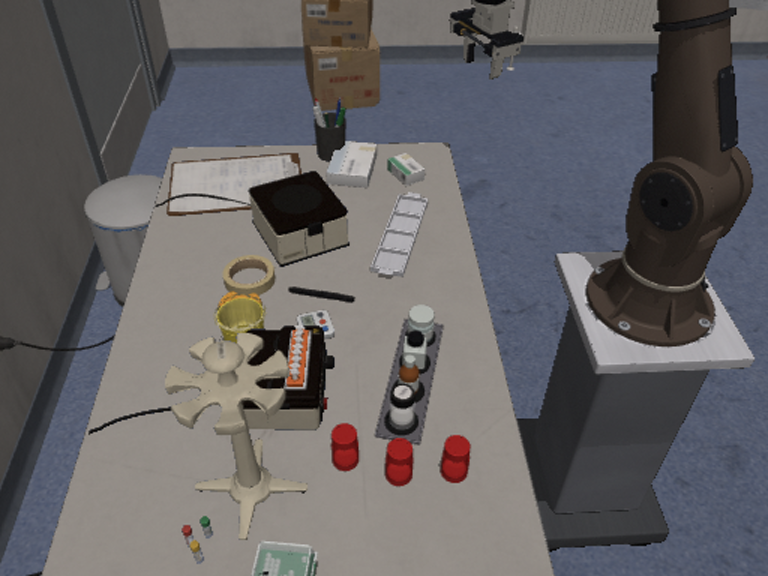

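The top picture shows the tray at (250–378, 280–345) and the carrier at (437–570, 290–355). In the tray, left to right, stand the round jar (266,297), slim amber bottle (297,306), square bottle (327,314) and low pot (357,323). These could be mistaken for the round jar:
- red jars at (237,252), (220,291) and (218,332)
- white bottles with black caps at (110,177) and (75,208)

I choose the four in the tray and check them in a close crop.

```bash
cat > h.py <<'E'
import numpy as np, cv2
from scipy.spatial.transform import Rotation as Ro
from cell import status, grab_frame, camera_info, robot
def ray(n,uv):
    c=camera_info(n); R,t=c["R"],c["t"]
    d=np.c_[np.atleast_2d(uv),np.ones(len(np.atleast_2d(uv)))]@np.linalg.inv(c["camera_matrix"]).T@R
    return -R.T@t,d
def plane(n,uv,z):
    o,d=ray(n,uv); return (o+d*((z-o[2])/d[:,2])[:,None])[:,:2]
def proj(n,X):
    c=camera_info(n); p=(np.atleast_2d(X)@c["R"].T+c["t"])@c["camera_matrix"].T; return p[:,:2]/p[:,2:]
def tri(uvt,uvs):
    A=[];b=[]
    for n,uv in(("top",uvt),("side",uvs)):
        o,d=ray(n,uv); d=d[0]/np.linalg.norm(d[0]); P=np.eye(3)-np.outer(d,d); A.append(P);b.append(P@o)
    return np.linalg.lstsq(np.vstack(A),np.hstack(b),rcond=None)[0]
def go(x,y,z,yaw):
    """tool-frame turn (deg) and shift (mm) to a downward pose with tool x at yaw"""
    o=status.get_obs(); R0=Ro.from_rotvec(o["orientation"])
    T=Ro.from_matrix(np.c_[[np.cos(yaw),np.sin(yaw),0],[np.sin(yaw),-np.cos(yaw),0],[0,0,-1]])
    print("turn",np.round(np.degrees((R0.inv()*T).as_rotvec()),2),"shift",np.round(R0.inv().apply(np.array([x,y,z])-o["position"]),1))
E
python3 - <<'E'
from h import *
t=grab_frame("top");s=grab_frame("side")
np.save("t.npy",t);np.save("s.npy",s)
a=cv2.resize(t[180:240,155:260,::-1],(735,420),interpolation=cv2.INTER_CUBIC); cv2.imwrite("pics/ct.png",a)
a=cv2.resize(s[195:300,240:305,::-1],(370,598),interpolation=cv2.INTER_CUBIC)
b=cv2.resize(s[120:190,240:295,::-1],(385,490),interpolation=cv2.INTER_CUBIC)
im=np.zeros((598,760,3),np.uint8); im[:,:370]=a; im[:490,375:]=b; cv2.imwrite("pics/cs.png",im)
hs=cv2.cvtColor(t,cv2.COLOR_RGB2HSV)
def rect(m,z,lab):
    m=cv2.morphologyEx(m.astype(np.uint8),cv2.MORPH_CLOSE,np.ones((3,3)))
    cs=cv2.findContours(m,cv2.RETR_EXTERNAL,cv2.CHAIN_APPROX_NONE)[0]; c=max(cs,key=cv2.contourArea)[:,0]
    r=cv2.minAreaRect(plane("top",c,z).astype(np.float32)); print(lab,r,c.min(0),c.max(0))
z=np.zeros(t.shape[:2],bool)
g=cv2.cvtColor(t,cv2.COLOR_RGB2GRAY)
print(g[215,150:265:3],hs[215,150:265:3,1]); print(g[205:225:1,340],hs[205:225,340])
w=z.copy();w[183:233,162:256]=1
rect((g<115)&w&(hs[...,1]<80),7,"tray")
w=z.copy();w[188:240,285:385]=1
rect((g>175)&w,14,"carrier")
E
```

```text
[ 86  94 106 113 112 115 110 114 113 112 112 115 112 101  91  74  66  73
  75  76  72  76  89 118 119  31  73 143 161 160 161 156  57  65 107 115
 115 114 115] [43 26 26 20 22 22 23 20 20 20 20 22 20 17 11  7 11 17 16 16 14 10 11  9
  6  8 20  5  5  2  2  3  9 15 19 24 18 20 20]
[132 142 153 158 160 160 160 160 160 159 158 161 161 160 160 160 159 160
 160 154] [[100   6 133]
 [100   5 143]
 [100   5 154]
 [105   3 159]
 [100   5 161]
 [105   3 161]
 [120   2 161]
 [105   3 161]
 [120   3 162]
 [110   5 161]
 [105   3 159]
 [110   5 163]
 [100   5 162]
 [105   3 161]
 [ 90   3 161]
 [100   5 161]
 [110   5 161]
 [105   3 161]
 [100   5 161]
 [110   5 156]]
tray ((492.9446716308594, 176.55831909179688), (159.3043670654297, 303.8084716796875), 1.0967814922332764) [162 183] [255 232]Traceback (most recent call last):
  File "<stdin>", line 19, in <module>
  File "<stdin>", line 11, in rect
ValueError: max() iterable argument is empty
```

View pics/ct.png

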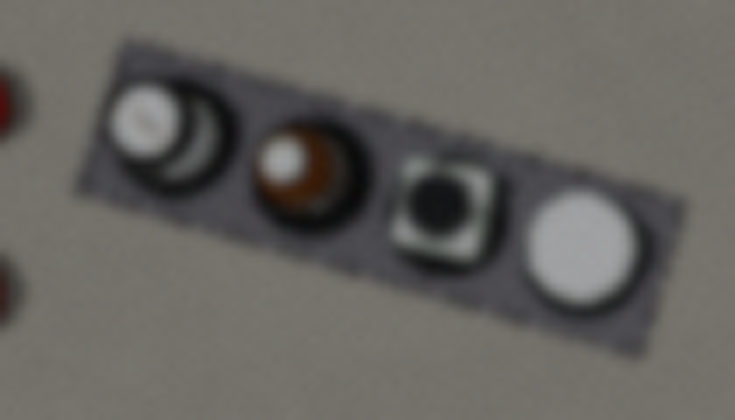

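View pics/cs.png

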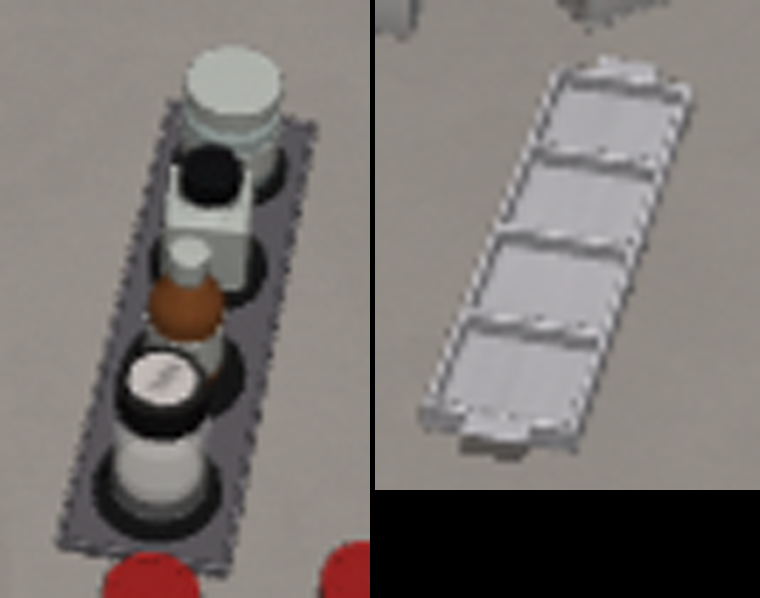

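The crops confirm the choice: jar with black cap and a white disc on top at (145,120), amber bottle at (285,165), square bottle at (440,205) and white pot at (582,245). The row in the side crop agrees, and none of them is red. Next I fit tray, carrier and container tops.

Run:
```python
from h import *
t=np.load("t.npy");s=np.load("s.npy"); G={"top":cv2.cvtColor(t,cv2.COLOR_RGB2GRAY),"side":cv2.cvtColor(s,cv2.COLOR_RGB2GRAY)}
H={"top":cv2.cvtColor(t,cv2.COLOR_RGB2HSV),"side":cv2.cvtColor(s,cv2.COLOR_RGB2HSV)}
def rect(n,m,z,box,lab):
    w=np.zeros(m.shape,np.uint8);w[box[1]:box[3],box[0]:box[2]]=1
    m=cv2.morphologyEx((m&(w>0)).astype(np.uint8),cv2.MORPH_CLOSE,np.ones((5,5)))
    c=max(cv2.findContours(m,cv2.RETR_EXTERNAL,cv2.CHAIN_APPROX_NONE)[0],key=cv2.contourArea)[:,0]
    r=cv2.minAreaRect(plane(n,c,z).astype(np.float32)); print(lab,np.round(r[0],1),np.round(r[1],1),round(r[2],2)); print(np.round(cv2.boxPoints(r)).tolist())
rect("top",G["top"]<94,5,(160,180,260,236),"tray t")
rect("top",G["top"]>137,10,(285,188,385,240),"carrier t")
rect("side",(G["side"]<98)&(H["side"][...,1]<60),5,(245,195,300,298),"tray s")
sg=G["side"]; print(sg[150,245:295:2], sg[250,245:305:2])
# tops
def blob(n,m,box):
    w=np.zeros(m.shape,np.uint8);w[box[1]:box[3],box[0]:box[2]]=1
    k,l,st,c=cv2.connectedComponentsWithStats((m&(w>0)).astype(np.uint8)); i=1+np.argmax(st[1:,4]); return c[i],st[i,4]
T=lambda u,v:(155+u/7,180+v/7)
def bx(u,v,r): x,y=T(u,v); return [int(x-r),int(y-r),int(x+r)+1,int(y+r)+1]
def sb(u,v,r): x,y=240+u/5.69,195+v/5.69; return [int(x-r),int(y-r),int(x+r)+1,int(y+r)+1]
for nm,zt,a,A,b,B in (("jar",79,G["top"]>125,bx(147,122,6),sg>150,sb(163,378,6)),
  ("slim",89,G["top"]>115,bx(285,162,4),None,None),
  ("square",73,G["top"]<50,bx(440,205,5),sg<50,sb(210,175,6)),
  ("pot",65,G["top"]>120,bx(582,246,9),None,None)):
    p,n=blob("top",a,A); print(nm,p,n,plane("top",[p],zt).round(1),end=" ")
    if b is not None: q,k=blob("side",b,B); print("side",q,k,plane("side",[q],zt).round(1),"tri",tri(p,q).round(1))
    else: print()
```

```text
tray t [491.7 174.4] [277.   78.9] 75.07
[[418.0, 51.0], [494.0, 30.0], [566.0, 298.0], [489.0, 318.0]]
carrier t [ 478.1 -232.4] [291.5  60.3] 72.5
[[406.0, -362.0], [463.0, -380.0], [551.0, -102.0], [493.0, -84.0]]
tray s [493.8 175.2] [280.1  76.5] 75.09
[[421.0, 50.0], [495.0, 30.0], [567.0, 301.0], [493.0, 320.0]]
[141 141 140 140 140 137 137 112 174 177 173 176 173 174 172 175 174 117
 137 138 137 140 140 141 142] [143 143 143 142 144 144 143 122  87  86 125  48  63  69  74  69  63  92
  86  87  87  78 136 144 144 144 143 144 142 141]
jar [175.25       196.61538462] 52 [[518.1 267.8]] side [267.84285714 261.08571429] 70 [[519.9 269.2]] tri [519.  268.   77.3]
slim [194.78947368 202.36842105] 19 [[500.7 205.5]] 
square [217.34 208.66] 50 [[484.1 138.6]] side [276.20408163 225.15306122] 98 [[488.1 147.6]] tri [485.8 139.5  63.9]
pot [237.37951807 214.71084337] 166 [[467.2  77.4]]
```

Run:
```python
from h import *
t=np.load("t.npy");s=np.load("s.npy")
for n,im,th,box in(("side",s,152,(240,120,295,190)),("top",t,130,(285,188,385,240)),("top",t,150,(285,188,385,240))):
    g=cv2.cvtColor(im,cv2.COLOR_RGB2GRAY); w=np.zeros(g.shape,np.uint8);w[box[1]:box[3],box[0]:box[2]]=1
    m=((g>th)&(w>0)).astype(np.uint8)
    k,l,st,c=cv2.connectedComponentsWithStats(m,connectivity=4)
    print(n,th,sorted(st[1:,4])[-5:])
    mc=cv2.morphologyEx(m,cv2.MORPH_CLOSE,np.ones((5,5)))
    C=max(cv2.findContours(mc,cv2.RETR_EXTERNAL,cv2.CHAIN_APPROX_NONE)[0],key=cv2.contourArea)[:,0]
    for z in(8,14):
        P=plane(n,C,z);r=cv2.minAreaRect(P.astype(np.float32));print(z,np.round(r[0],1),np.round(r[1],1),round(r[2],2))
    if st[1:,4].max()<700:
      for i in range(1,k):
        if 60<st[i,4]: print("floor",plane(n,[c[i]],4).round(1),st[i,4])
# draw predicted compartments on side for check
cx,cy,a=478,-233,np.radians(-17.5)
o=cv2.resize(s[110:200,235:305,::-1],(560,720))
ex=np.array([np.cos(a),np.sin(a)]);ey=np.array([-np.sin(a),np.cos(a)])
for yy in(-134,-66,0,66,134):
    p=[proj("side",np.r_[np.array([cx,cy])+ex*k+ey*yy,14])[0] for k in(-35,35)]
    q=[tuple(int(v) for v in((u[0]-235+.5)*8,(u[1]-110+.5)*8)) for u in p]; cv2.line(o,q[0],q[1],(0,0,255),1)
cv2.imwrite("pics/car.png",o[:598])
```

```text
side 152 [np.int32(26), np.int32(158), np.int32(184), np.int32(204), np.int32(243)]
8 [ 481.2 -236.5] [293.7  68.2] 72.99
14 [ 482. -229.] [291.8  67.8] 72.99
floor [[ 450.  -326.4]] 158
floor [[ 470.2 -262.8]] 184
floor [[ 489.6 -200.1]] 204
floor [[ 509.9 -134.2]] 243
top 130 [np.int32(42), np.int32(1566)]
8 [ 478.2 -233.2] [294.8  66.2] 72.83
14 [ 477.8 -232. ] [293.3  65.9] 72.83
top 150 [np.int32(14), np.int32(256), np.int32(284), np.int32(290), np.int32(314)]
8 [ 478.1 -232.2] [287.   55.3] 73.0
14 [ 477.7 -231. ] [285.5  55. ] 73.0
floor [[ 509.3 -134.6]] 314
floor [[ 488.3 -200.5]] 290
floor [[ 469.2 -262.7]] 284
floor [[ 448.9 -325.4]] 256
```

View pics/car.png

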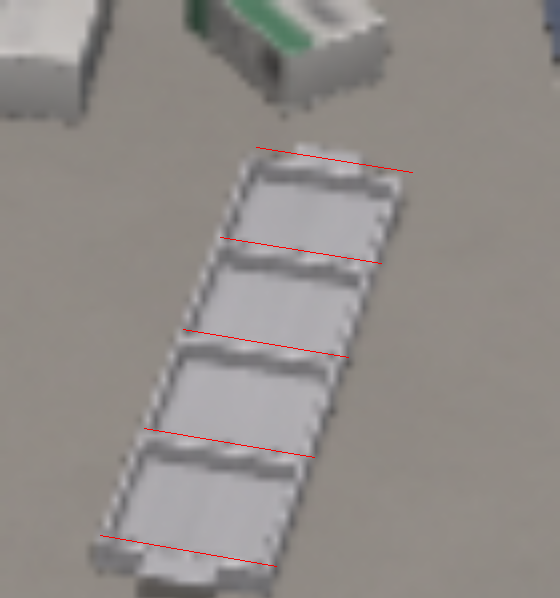

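The red lines of the first estimate lie about 1 to 1.5 px too far, so I take the carrier centre as (480, -230.5) with its row direction at 73°. That agrees with the floor centroids to under 2 mm. For the tray I take (492.5, 174.8) with its row direction at 75.1°, and the jar and pot positions agree to about 2 mm. I begin with the pot.

```bash
python3 -c "
from h import *
go(467,78.3,180,1.310)"
```

```text
turn [-6.000e-02 -2.000e-02 -4.923e+01] shift [ 454.5 -491.7   24.7]
```

jog_arm --commands '[[[0, 0, -49.2, 454.5, -491.7, 24.7, 1], [0, 0, -49.2, 454.5, -491.7, 24.7, 1], [0, 0, -49.2, 454.5, -491.7, 24.7, 1], [0, 0, -49.2, 454.5, -491.7, 24.7, 1], [0, 0, -49.2, 454.5, -491.7, 24.7, 1], [0, 0, -49.2, 454.5, -491.7, 24.7, 1], [0, 0, -49.2, 454.5, -491.7, 24.7, 1], [0, 0, -49.2, 454.5, -491.7, 24.7, 1], [0, 0, -49.2, 454.5, -491.7, 24.7, 1], [0, 0, -49.2, 454.5, -491.7, 24.7, 1], [0, 0, -49.2, 454.5, -491.7, 24.7, 1], [0, 0, -49.2, 454.5, -491.7, 24.7, 1], [0, 0, -49.2, 454.5, -491.7, 24.7, 1], [0, 0, -49.2, 454.5, -491.7, 24.7, 1], [0, 0, -49.2, 454.5, -491.7, 24.7, 1], [0, 0, -49.2, 454.5, -491.7, 24.7, 1], [0, 0, -49.2, 454.5, -491.7, 24.7, 1], [0, 0, -49.2, 454.5, -491.7, 24.7, 1], [0, 0, -49.2, 454.5, -491.7, 24.7, 1], [0, 0, -49.2, 454.5, -491.7, 24.7, 1]]]' --newtons 15

```text
clock: 1.87
position: [466.9, 76.3, 179.8]
orientation: [2.493, 1.91, -0.002]
ft_force: [-0.2, -1.1, -0.5]
grip_width: 92.0
grasp_force: 0.0
```

```bash
python3 -c "
from h import *
go(467,78.3,22,1.310)
print(status.get_obs()['joint_pos'].round(2))
s=grab_frame('side');cv2.imwrite('pics/s1.png',cv2.resize(s[130:310,180:340,::-1],(530,596),interpolation=cv2.INTER_CUBIC))"
```

```text
turn [-0.02  0.07 -0.14] shift [  2.2  -0.3 157.8]
[ 0.17  0.27 -0.54  1.93  0.16  0.99 -0.71]
```

View pics/s1.png

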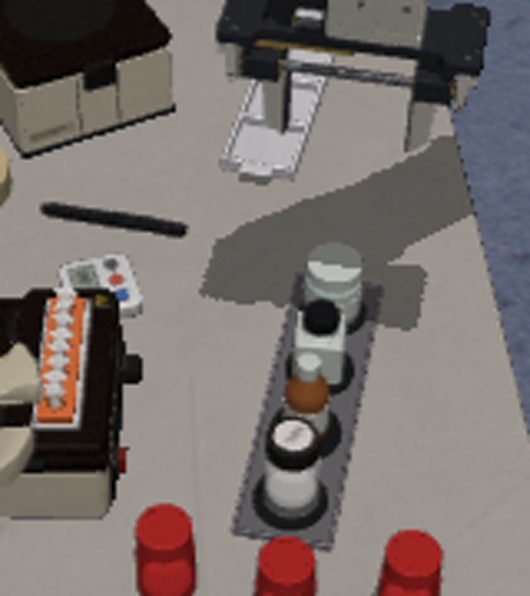

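The picture shows the open gripper above the pot end of the row at (340,90), its fingers straddling the row. I read the settled pose, then go down.

```bash
python3 -c "
from h import *
go(467,78.3,20,1.310)"
```

```text
turn [-0.01  0.06 -0.18] shift [  2.3  -0.5 159.9]
```

jog_arm --commands '[[[0, 0, 0, 1, 0, 40, 1], [0, 0, 0, 1, 0, 80, 1], [0, 0, 0, 1, 0, 100, 1], [0, 0, 0, 1, 0, 115, 1], [0, 0, 0, 1, 0, 130, 1], [0, 0, 0, 1, 0, 145, 1], [0, 0, 0, 1, 0, 155, 1], [0, 0, 0, 1, 0, 160, 1], [0, 0, 0, 1, 0, 160, 1], [0, 0, 0, 1, 0, 160, 1], [0, 0, 0, 1, 0, 160, 0], [0, 0, 0, 1, 0, 160, 0], [0, 0, 0, 1, 0, 160, 0], [0, 0, 0, 1, 0, 160, 0], [0, 0, 0, 1, 0, 160, 0], [0, 0, 0, 1, 0, 160, 0], [0, 0, 0, 1, 0, 160, 0], [0, 0, 0, 1, 0, 160, 0], [0, 0, 0, 1, 0, 160, 0], [0, 0, 0, 1, 0, 160, 0]]]' --newtons 15

```text
clock: 3.58
position: [467.6, 79.0, 20.1]
orientation: [2.492, 1.913, 0.0]
ft_force: [-0.1, 0.1, 1.3]
grip_width: 46.9
grasp_force: 15.0
```

```bash
python3 -c "
from h import *
go(508.9,-135.8,130,1.274)"
```

```text
turn [ 0.01 -0.    2.03] shift [-196.8   95.4 -109.9]
```

jog_arm --commands '[[[0, 0, 0, 0, 0, -10, 0], [0, 0, 0, 0, 0, -30, 0], [0, 0, 0, 0, 0, -55, 0], [0, 0, 0, 0, 0, -80, 0], [0, 0, 0, 0, 0, -100, 0], [0, 0, 0, 0, 0, -110, 0], [0, 0, 0.2, -15, 7, -110, 0], [0, 0, 0.6, -40, 19, -110, 0], [0, 0, 0.9, -70, 34, -110, 0], [0, 0, 1.2, -100, 48, -110, 0], [0, 0, 1.5, -130, 63, -110, 0], [0, 0, 1.8, -160, 78, -110, 0], [0, 0, 2, -180, 87, -110, 0], [0, 0, 2, -192, 93, -110, 0], [0, 0, 2, -196.8, 95.4, -110, 0], [0, 0, 2, -196.8, 95.4, -110, 0], [0, 0, 2, -196.8, 95.4, -110, 0], [0, 0, 2, -196.8, 95.4, -110, 0]]]'

```text
clock: 5.08
position: [508.7, -133.7, 130.1]
orientation: [-2.522, -1.872, -0.001]
ft_force: [-0.1, -0.2, -1.4]
grip_width: 46.8
grasp_force: 15.0
```

```bash
python3 -c "
from h import *
go(508.9,-135.8,18,1.274)
s=grab_frame('side');cv2.imwrite('pics/s2.png',cv2.resize(s[80:300,180:340,::-1],(436,600),interpolation=cv2.INTER_CUBIC))"
```

```text
turn [-0.02 -0.04  0.18] shift [ -2.    0.9 112.1]
```

View pics/s2.png

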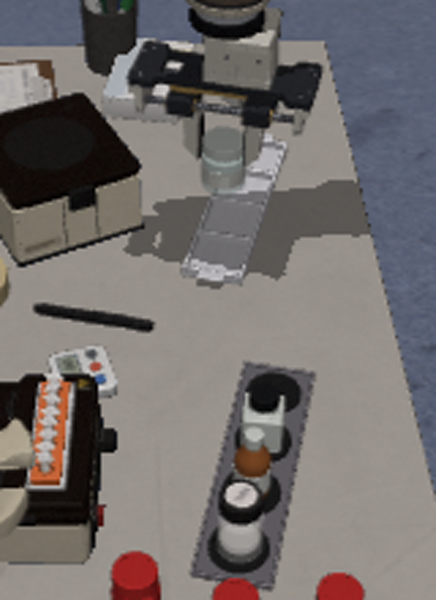

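The pot is held upright over the carrier at (222,155). I lower it, release and rise.

jog_arm --commands '[[[0, 0, 0, 0, 0, 25, 0], [0, 0, 0, 0, 0, 55, 0], [0, 0, 0, 0, 0, 80, 0], [0, 0, 0, 0, 0, 97, 0], [0, 0, 0, 0, 0, 106, 0], [0, 0, 0, 0, 0, 110, 0], [0, 0, 0, 0, 0, 112, 0], [0, 0, 0, 0, 0, 113, 0], [0, 0, 0, 0, 0, 113, 0], [0, 0, 0, 0, 0, 113, 0]]]'

```text
clock: 5.97
position: [509.5, -135.9, 17.9]
orientation: [2.524, 1.868, 0.002]
ft_force: [0.8, 0.1, -1.0]
grip_width: 46.7
grasp_force: 15.0
```

jog_arm --commands '[[[0, 0, 0, 0, 0, 0, 0.8], [0, 0, 0, 0, 0, 0, 0.8], [0, 0, 0, 0, 0, 0, 0.8], [0, 0, 0, 0, 0, 0, 0.8], [0, 0, 0, 0, 0, 0, 0.8], [0, 0, 0, 0, 0, -5, 0.8], [0, 0, 0, 0, 0, -20, 1], [0, 0, 0, 0, 0, -50, 1], [0, 0, 0, 0, 0, -80, 1], [0, 0, 0, 0, 0, -115, 1], [0, 0, 0, 0, 0, -145, 1], [0, 0, 0, 0, 0, -163, 1], [0, 0, 0, 0, 0, -163, 1]]]'

```text
clock: 7.05
position: [511.2, -135.9, 184.7]
orientation: [2.521, 1.866, 0.007]
ft_force: [1.1, 0.4, 0.0]
grip_width: 92.0
grasp_force: 0.0
```

```bash
python3 -c "
from h import *
go(484,141.5,180,1.310)"
```

```text
turn [ 0.41 -0.02 -2.03] shift [ 257.4 -107.1    4. ]
```

jog_arm --commands '[[[0, 0, -0.5, 30, -12, 0, 1], [0, 0, -1, 65, -27, 0, 1], [0, 0, -2, 100, -42, 0, 1], [0, 0, -2, 135, -56, 0, 1], [0, 0, -2, 170, -71, 0, 1], [0, 0, -2, 205, -85, 0, 1], [0, 0, -2, 235, -98, 0, 1], [0, 0, -2, 250, -104, 0, 1], [0, 0, -2, 257, -107, 0, 1], [0, 0, -2, 257, -107, 0, 1], [0, 0, -2, 257, -107, 0, 1], [0, 0, -2, 257, -107, 0, 1], [0, 0, -2, 257, -107, 0, 1]]]'

```text
clock: 8.13
position: [481.8, 139.3, 179.8]
orientation: [2.494, 1.909, -0.001]
ft_force: [-0.1, 0.0, 0.6]
grip_width: 91.6
grasp_force: 0.0
```

```bash
python3 -c "
from h import *
go(484,141.5,22,1.310)"
```

```text
turn [-0.01  0.05 -0.19] shift [  2.9   1.6 157.8]
```

jog_arm --commands '[[[0, 0, 0, 1, 1.6, 35, 1], [0, 0, 0, 1, 1.6, 65, 1], [0, 0, 0, 1, 1.6, 90, 1], [0, 0, 0, 1, 1.6, 115, 1], [0, 0, 0, 1, 1.6, 135, 1], [0, 0, 0, 1, 1.6, 150, 1], [0, 0, 0, 1, 1.6, 158, 1], [0, 0, 0, 1, 1.6, 158, 1], [0, 0, 0, 1, 1.6, 158, 1], [0, 0, 0, 1, 1.6, 158, 0], [0, 0, 0, 1, 1.6, 158, 0], [0, 0, 0, 1, 1.6, 158, 0], [0, 0, 0, 1, 1.6, 158, 0], [0, 0, 0, 1, 1.6, 158, 0], [0, 0, 0, 1, 1.6, 158, 0], [0, 0, 0, 1, 1.6, 158, 0], [0, 0, 0, 1, 1.6, 158, 0], [0, 0, 0, 1, 1.6, 158, 0], [0, 0, 0, 1, 1.6, 158, 0]]]'

```text
clock: 9.72
position: [483.4, 141.7, 22.1]
orientation: [2.492, 1.913, 0.0]
ft_force: [-0.1, -1.3, 2.0]
grip_width: 40.5
grasp_force: 14.7
```

```bash
python3 -c "
from h import *
go(489.6,-198.9,130,1.274)"
```

```text
turn [0.01 0.   2.02] shift [-327.5   94.1 -107.9]
```

jog_arm --commands '[[[0, 0, 0, 0, 0, -10, 0], [0, 0, 0, 0, 0, -30, 0], [0, 0, 0, 0, 0, -55, 0], [0, 0, 0, 0, 0, -80, 0], [0, 0, 0, 0, 0, -100, 0], [0, 0, 0, 0, 0, -108, 0], [0, 0, 0.2, -15, 4, -108, 0], [0, 0, 0.6, -45, 13, -108, 0], [0, 0, 0.9, -80, 23, -108, 0], [0, 0, 1.2, -115, 33, -108, 0], [0, 0, 1.5, -150, 43, -108, 0], [0, 0, 1.8, -185, 53, -108, 0], [0, 0, 2, -220, 63, -108, 0], [0, 0, 2, -255, 73, -108, 0], [0, 0, 2, -290, 83, -108, 0], [0, 0, 2, -315, 90.5, -108, 0], [0, 0, 2, -327.5, 94.1, -108, 0], [0, 0, 2, -327.5, 94.1, -108, 0], [0, 0, 2, -327.5, 94.1, -108, 0], [0, 0, 2, -327.5, 94.1, -108, 0]]]'

```text
clock: 11.38
position: [489.6, -196.9, 129.9]
orientation: [-2.522, -1.871, -0.001]
ft_force: [0.5, -0.3, -0.4]
grip_width: 40.2
grasp_force: 14.7
```

```bash
python3 -c "
from h import *
go(489.6,-198.9,19,1.274)
s=grab_frame('side');cv2.imwrite('pics/s3.png',cv2.resize(s[80:230,200:320,::-1],(480,600),interpolation=cv2.INTER_CUBIC))"
```

```text
turn [-0.04 -0.06  0.14] shift [ -2.    0.7 110.9]
```

View pics/s3.png

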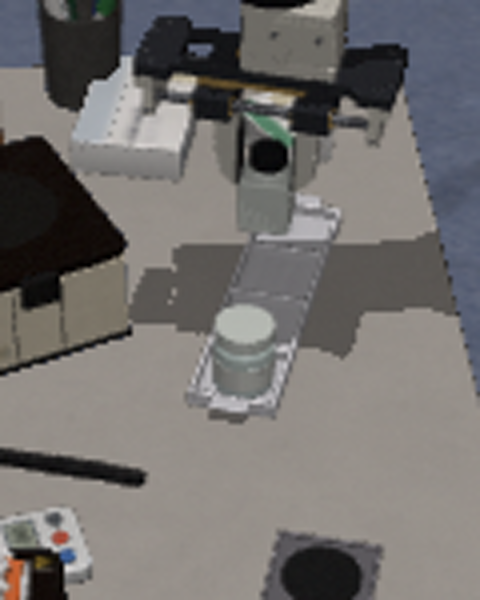

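The pot stands upright inside the left-end compartment at (243,350), and the square bottle hangs upright at (268,190). I lower it.

jog_arm --commands '[[[0, 0, 0, 0, 0, 25, 0], [0, 0, 0, 0, 0, 55, 0], [0, 0, 0, 0, 0, 80, 0], [0, 0, 0, 0, 0, 97, 0], [0, 0, 0, 0, 0, 106, 0], [0, 0, 0, 0, 0, 109, 0], [0, 0, 0, 0, 0, 111, 0], [0, 0, 0, 0, 0, 111, 0], [0, 0, 0, 0, 0, 111, 0], [0, 0, 0, 0, 0, 111, 0]]]'

```text
clock: 12.27
position: [490.3, -199.1, 20.0]
orientation: [2.524, 1.868, 0.001]
ft_force: [-0.0, 0.4, -0.8]
grip_width: 40.4
grasp_force: 14.7
```

jog_arm --commands '[[[0, 0, 0, 0, 0, 0, 0.8], [0, 0, 0, 0, 0, 0, 0.8], [0, 0, 0, 0, 0, 0, 0.8], [0, 0, 0, 0, 0, 0, 0.8], [0, 0, 0, 0, 0, 0, 0.8], [0, 0, 0, 0, 0, -5, 0.8], [0, 0, 0, 0, 0, -20, 1], [0, 0, 0, 0, 0, -50, 1], [0, 0, 0, 0, 0, -80, 1], [0, 0, 0, 0, 0, -115, 1], [0, 0, 0, 0, 0, -145, 1], [0, 0, 0, 0, 0, -161, 1], [0, 0, 0, 0, 0, -161, 1], [0, 0, 0, 0, 0, -161, 1]]]'

```text
clock: 13.43
position: [490.0, -199.1, 181.0]
orientation: [2.524, 1.868, 0.002]
ft_force: [-0.2, -0.4, -0.9]
grip_width: 92.3
grasp_force: 0.0
```

```bash
python3 -c "
from h import *
go(501,206,180,1.310)"
```

```text
turn [ 0.12  0.02 -2.04] shift [ 390.6 -107.8    0.7]
```

jog_arm --commands '[[[0, 0, -0.5, 30, -8, 0, 1], [0, 0, -1, 65, -18, 0, 1], [0, 0, -2, 103, -28, 0, 1], [0, 0, -2, 141, -39, 0, 1], [0, 0, -2, 179, -49, 0, 1], [0, 0, -2, 217, -60, 0, 1], [0, 0, -2, 255, -70, 0, 1], [0, 0, -2, 293, -81, 0, 1], [0, 0, -2, 330, -91, 0, 1], [0, 0, -2, 360, -99, 0, 1], [0, 0, -2, 380, -105, 0, 1], [0, 0, -2, 390, -107, 0, 1], [0, 0, -2, 390, -107, 0, 1], [0, 0, -2, 390, -107, 0, 1], [0, 0, -2, 390, -107, 0, 1], [0, 0, -2, 390, -107, 0, 1]]]'

```text
clock: 14.77
position: [501.3, 203.1, 179.6]
orientation: [2.494, 1.909, -0.002]
ft_force: [-0.5, -0.1, 0.6]
grip_width: 92.2
grasp_force: 0.0
```

```bash
python3 -c "
from h import *
go(501,206,26,1.310)"
```

```text
turn [-0.01  0.08 -0.19] shift [  3.   -1.  153.6]
```

jog_arm --commands '[[[0, 0, 0, 1, -1, 35, 1], [0, 0, 0, 1, -1, 65, 1], [0, 0, 0, 1, -1, 90, 1], [0, 0, 0, 1, -1, 115, 1], [0, 0, 0, 1, -1, 135, 1], [0, 0, 0, 1, -1, 147, 1], [0, 0, 0, 1, -1, 153, 1], [0, 0, 0, 1, -1, 153, 1], [0, 0, 0, 1, -1, 153, 1], [0, 0, 0, 1, -1, 153, 0], [0, 0, 0, 1, -1, 153, 0], [0, 0, 0, 1, -1, 153, 0], [0, 0, 0, 1, -1, 153, 0], [0, 0, 0, 1, -1, 153, 0], [0, 0, 0, 1, -1, 153, 0], [0, 0, 0, 1, -1, 153, 0], [0, 0, 0, 1, -1, 153, 0], [0, 0, 0, 1, -1, 153, 0], [0, 0, 0, 1, -1, 153, 0], [0, 0, 0, 1, -1, 153, 0]]]'

```text
clock: 16.43
position: [500.5, 206.6, 27.0]
orientation: [2.492, 1.913, 0.0]
ft_force: [-0.2, 0.2, 0.1]
grip_width: 33.9
grasp_force: 15.0
```

```bash
python3 -c "
from h import *
go(470.4,-262.1,140,1.274)"
```

```text
turn [ 0.01 -0.    2.03] shift [-460.5   92.1 -113. ]
```

jog_arm --commands '[[[0, 0, 0, 0, 0, -10, 0], [0, 0, 0, 0, 0, -30, 0], [0, 0, 0, 0, 0, -55, 0], [0, 0, 0, 0, 0, -82, 0], [0, 0, 0, 0, 0, -104, 0], [0, 0, 0, 0, 0, -113, 0], [0, 0, 0.2, -15, 3, -113, 0], [0, 0, 0.6, -45, 9, -113, 0], [0, 0, 0.9, -80, 16, -113, 0], [0, 0, 1.2, -115, 23, -113, 0], [0, 0, 1.5, -150, 30, -113, 0], [0, 0, 1.8, -185, 37, -113, 0], [0, 0, 2, -220, 44, -113, 0], [0, 0, 2, -255, 51, -113, 0], [0, 0, 2, -290, 58, -113, 0], [0, 0, 2, -325, 65, -113, 0], [0, 0, 2, -360, 72, -113, 0], [0, 0, 2, -395, 79, -113, 0], [0, 0, 2, -430, 86, -113, 0], [0, 0, 2, -450, 90, -113, 0]]]'

```text
clock: 18.1
position: [469.4, -256.0, 139.5]
orientation: [2.529, 1.864, -0.003]
ft_force: [0.4, -0.5, -0.9]
grip_width: 33.7
grasp_force: 15.0
```

jog_arm --commands '[[[0, 0, 0, -10.5, 2.1, 0, 0], [0, 0, 0, -10.5, 2.1, 0, 0], [0, 0, 0, -10.5, 2.1, 0, 0], [0, 0, 0, -10.5, 2.1, 0, 0], [0, 0, 0, -10.5, 2.1, 0, 0]]]'

```text
clock: 18.52
position: [470.4, -259.8, 140.1]
orientation: [-2.522, -1.873, -0.001]
ft_force: [0.4, -0.1, -0.6]
grip_width: 33.6
grasp_force: 15.0
```

```bash
python3 -c "
from h import *
go(470.4,-262.1,24,1.274)
s=grab_frame('side');cv2.imwrite('pics/s4.png',cv2.resize(s[80:230,200:320,::-1],(480,600),interpolation=cv2.INTER_CUBIC))"
```

```text
turn [-0.   -0.04  0.2 ] shift [ -2.3   0.6 116.1]
```

View pics/s4.png

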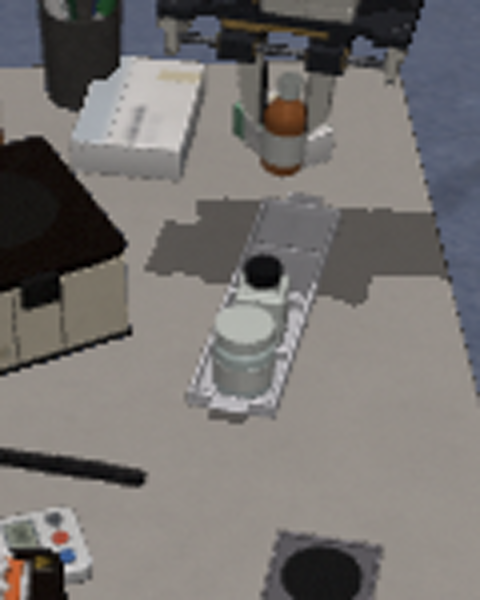

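The square bottle stands behind the pot at (263,285), and the amber bottle is held upright at (288,130). I lower it.

jog_arm --commands '[[[0, 0, 0, 0, 0, 25, 0], [0, 0, 0, 0, 0, 55, 0], [0, 0, 0, 0, 0, 80, 0], [0, 0, 0, 0, 0, 100, 0], [0, 0, 0, 0, 0, 110, 0], [0, 0, 0, 0, 0, 114, 0], [0, 0, 0, 0, 0, 116, 0], [0, 0, 0, 0, 0, 116.5, 0], [0, 0, 0, 0, 0, 116.5, 0], [0, 0, 0, 0, 0, 116.5, 0]]]'

```text
clock: 19.4
position: [470.8, -262.4, 24.6]
orientation: [2.524, 1.868, 0.001]
ft_force: [-0.0, 0.5, -0.9]
grip_width: 33.9
grasp_force: 15.0
```

jog_arm --commands '[[[0, 0, 0, 0, 0, 0, 0.8], [0, 0, 0, 0, 0, 0, 0.8], [0, 0, 0, 0, 0, 0, 0.8], [0, 0, 0, 0, 0, 0, 0.8], [0, 0, 0, 0, 0, 0, 0.8], [0, 0, 0, 0, 0, -5, 0.8], [0, 0, 0, 0, 0, -20, 1], [0, 0, 0, 0, 0, -50, 1], [0, 0, 0, 0, 0, -80, 1], [0, 0, 0, 0, 0, -115, 1], [0, 0, 0, 0, 0, -145, 1], [0, 0, 0, 0, 0, -156, 1], [0, 0, 0, 0, 0, -156, 1], [0, 0, 0, 0, 0, -156, 1]]]'

```text
clock: 20.57
position: [470.0, -262.2, 179.8]
orientation: [2.524, 1.868, 0.0]
ft_force: [-0.9, 0.4, -0.3]
grip_width: 92.2
grasp_force: 0.0
```

```bash
python3 -c "
from h import *
go(518.5,269.3,180,1.310)"
```

```text
turn [ 0.05  0.03 -2.04] shift [ 5.225e+02 -1.089e+02 -5.000e-01]
```

jog_arm --commands '[[[0, 0, -0.5, 38, -8, 0, 1], [0, 0, -1, 76, -16, 0, 1], [0, 0, -2, 115, -24, 0, 1], [0, 0, -2, 153, -32, 0, 1], [0, 0, -2, 191, -40, 0, 1], [0, 0, -2, 229, -48, 0, 1], [0, 0, -2, 267, -56, 0, 1], [0, 0, -2, 305, -64, 0, 1], [0, 0, -2, 343, -72, 0, 1], [0, 0, -2, 381, -80, 0, 1], [0, 0, -2, 419, -88, 0, 1], [0, 0, -2, 457, -96, 0, 1], [0, 0, -2, 490, -102, 0, 1], [0, 0, -2, 510, -106, 0, 1], [0, 0, -2, 522.5, -109, 0, 1], [0, 0, -2, 522.5, -109, 0, 1], [0, 0, -2, 522.5, -109, 0, 1], [0, 0, -2, 522.5, -109, 0, 1], [0, 0, -2, 522.5, -109, 0, 1]]]'

```text
clock: 22.15
position: [518.6, 267.3, 179.1]
orientation: [2.493, 1.909, -0.002]
ft_force: [-0.2, -0.6, -0.0]
grip_width: 91.9
grasp_force: 0.0
```

```bash
python3 -c "
from h import *
go(518.5,269.3,25,1.310)"
```

```text
turn [ 0.    0.09 -0.17] shift [  2.1  -0.6 154.1]
```

jog_arm --commands '[[[0, 0, 0, 0.5, -0.6, 35, 1], [0, 0, 0, 0.5, -0.6, 65, 1], [0, 0, 0, 0.5, -0.6, 90, 1], [0, 0, 0, 0.5, -0.6, 115, 1], [0, 0, 0, 0.5, -0.6, 135, 1], [0, 0, 0, 0.5, -0.6, 148, 1], [0, 0, 0, 0.5, -0.6, 155, 1], [0, 0, 0, 0.5, -0.6, 155, 1], [0, 0, 0, 0.5, -0.6, 155, 1], [0, 0, 0, 0.5, -0.6, 155, 0], [0, 0, 0, 0.5, -0.6, 155, 0], [0, 0, 0, 0.5, -0.6, 155, 0], [0, 0, 0, 0.5, -0.6, 155, 0], [0, 0, 0, 0.5, -0.6, 155, 0], [0, 0, 0, 0.5, -0.6, 155, 0], [0, 0, 0, 0.5, -0.6, 155, 0], [0, 0, 0, 0.5, -0.6, 155, 0], [0, 0, 0, 0.5, -0.6, 155, 0], [0, 0, 0, 0.5, -0.6, 155, 0], [0, 0, 0, 0.5, -0.6, 155, 0]]]'

```text
clock: 23.82
position: [518.0, 270.1, 24.6]
orientation: [2.492, 1.913, 0.0]
ft_force: [0.6, -0.5, 1.2]
grip_width: 40.0
grasp_force: 15.0
```

```bash
python3 -c "
from h import *
go(451.1,-325.2,145,1.274)"
```

```text
turn [ 0.01 -0.    2.02] shift [-592.3   89.3 -120.4]
```

jog_arm --commands '[[[0, 0, 0, 0, 0, -10, 0], [0, 0, 0, 0, 0, -30, 0], [0, 0, 0, 0, 0, -58, 0], [0, 0, 0, 0, 0, -88, 0], [0, 0, 0, 0, 0, -111, 0], [0, 0, 0, 0, 0, -120.4, 0], [0, 0, 0.2, -15, 2.3, -120.4, 0], [0, 0, 0.6, -45, 6.8, -120.4, 0], [0, 0, 0.9, -80, 12, -120.4, 0], [0, 0, 1.2, -115, 17.3, -120.4, 0], [0, 0, 1.5, -150, 22.6, -120.4, 0], [0, 0, 1.8, -185, 27.9, -120.4, 0], [0, 0, 2, -220, 33.2, -120.4, 0], [0, 0, 2, -255, 38.4, -120.4, 0], [0, 0, 2, -290, 43.7, -120.4, 0], [0, 0, 2, -325, 49, -120.4, 0], [0, 0, 2, -360, 54.3, -120.4, 0], [0, 0, 2, -395, 59.5, -120.4, 0], [0, 0, 2, -420, 63.3, -120.4, 0], [0, 0, 2, -440, 66.3, -120.4, 0]]]'

```text
clock: 25.48
position: [466.7, -174.9, 144.3]
orientation: [-2.527, -1.865, 0.002]
ft_force: [-0.1, 0.2, -2.4]
grip_width: 39.9
grasp_force: 15.0
```

```bash
python3 -c "
from h import *
go(451.1,-325.2,145,1.274)"
```

```text
turn [-0.08  0.05 -0.12] shift [-148.2   29.4   -0.6]
```

jog_arm --commands '[[[0, 0, 0, -25, 5, 0, 0], [0, 0, 0, -55, 10.3, 0, 0], [0, 0, 0, -85, 16, 0, 0], [0, 0, 0, -115, 21.5, 0, 0], [0, 0, 0, -138, 25.8, 0, 0], [0, 0, 0, -149, 28, 0, 0], [0, 0, 0, -151, 28.3, 0, 0], [0, 0, 0, -151, 28.3, 0, 0], [0, 0, 0, -151, 28.3, 0, 0], [0, 0, 0, -151, 28.3, 0, 0]]]'

```text
clock: 26.32
position: [451.7, -322.6, 145.0]
orientation: [-2.522, -1.872, -0.001]
ft_force: [0.2, 0.3, -1.9]
grip_width: 40.6
grasp_force: 15.0
```

```bash
python3 -c "
from h import *
go(451.1,-325.2,21.6,1.274)
s=grab_frame('side');cv2.imwrite('pics/s5.png',cv2.resize(s[60:230,200:330,::-1],(458,598),interpolation=cv2.INTER_CUBIC))"
```

```text
turn [-0.01 -0.04  0.18] shift [ -2.7   0.2 123.4]
```

View pics/s5.png

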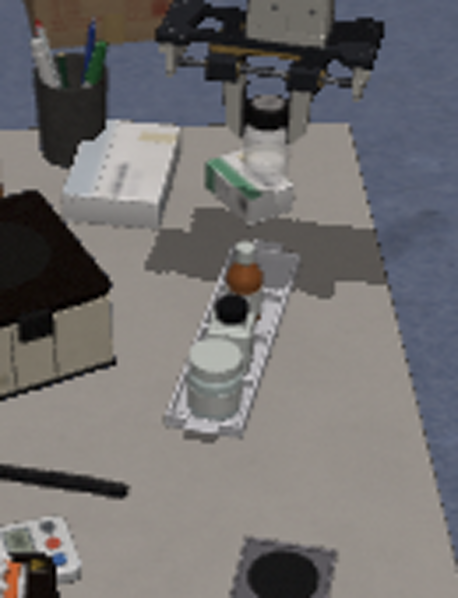

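The jar is held upright at (268,140), and the pot, square bottle and amber bottle stand in the carrier in order. I lower the jar.

jog_arm --commands '[[[0, 0, 0, -0.5, 0, 25, 0], [0, 0, 0, -0.5, 0, 55, 0], [0, 0, 0, -0.5, 0, 85, 0], [0, 0, 0, -0.5, 0, 106, 0], [0, 0, 0, -0.5, 0, 117, 0], [0, 0, 0, -0.5, 0, 121, 0], [0, 0, 0, -0.5, 0, 123, 0], [0, 0, 0, -0.5, 0, 123.8, 0], [0, 0, 0, -0.5, 0, 123.8, 0], [0, 0, 0, -0.5, 0, 123.8, 0]]]'

```text
clock: 27.2
position: [451.8, -325.6, 22.3]
orientation: [2.524, 1.868, 0.001]
ft_force: [-0.1, -0.8, -1.5]
grip_width: 40.2
grasp_force: 15.0
```

jog_arm --commands '[[[0, 0, 0, 0, 0, 0, 0.8], [0, 0, 0, 0, 0, 0, 0.8], [0, 0, 0, 0, 0, 0, 0.8], [0, 0, 0, 0, 0, 0, 0.8], [0, 0, 0, 0, 0, 0, 0.8], [0, 0, 0, 0, 0, -5, 0.8], [0, 0, 0, 0, 0, -20, 1], [0, 0, 0, 0, 0, -50, 1], [0, 0, 0, 0, 0, -80, 1], [0, 0, 0, 0, 0, -115, 1], [0, 0, 0, 0, 0, -145, 1], [0, 0, 0, 0, 0, -180, 1], [0, 0, 0, 0, 0, -200, 1], [0, 0, 0, 0, 0, -200, 1]]]'

```text
clock: 28.37
position: [453.4, -326.1, 226.5]
orientation: [2.519, 1.865, 0.004]
ft_force: [0.8, 0.4, 0.2]
grip_width: 91.4
grasp_force: 0.0
```

jog_arm --commands '[[[0, 0, 0, 30, 0, 0, 1], [0, 0, 0, 70, 0, 0, 1], [0, 0, 0, 110, 0, 0, 1], [0, 0, 0, 150, 0, 0, 1], [0, 0, 0, 190, 0, 0, 1], [0, 0, 0, 230, 0, 0, 1], [0, 0, 0, 270, 0, 0, 1], [0, 0, 0, 310, 0, 0, 1], [0, 0, 0, 350, 0, 0, 1], [0, 0, 0, 380, 0, 0, 1], [0, 0, 0, 380, 0, 0, 1], [0, 0, 0, 380, 0, 0, 1]]]'

```text
clock: 29.37
position: [561.7, 40.6, 220.7]
orientation: [-2.52, -1.874, 0.0]
ft_force: [-0.6, -1.0, 0.1]
grip_width: 91.9
grasp_force: 0.0
```

```bash
python3 -c "
from h import *
s=grab_frame('side')[105:205,220:310,::-1];t=grab_frame('top')[180:245,285:390,::-1]
im=np.zeros((440,798,3),np.uint8);im[:440,:396]=cv2.resize(s,(396,440),interpolation=cv2.INTER_CUBIC);im[:248,398:]=cv2.resize(t,(400,248),interpolation=cv2.INTER_CUBIC)
cv2.imwrite('pics/fin.png',im)"
```

```text
(no output)
```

View pics/fin.png

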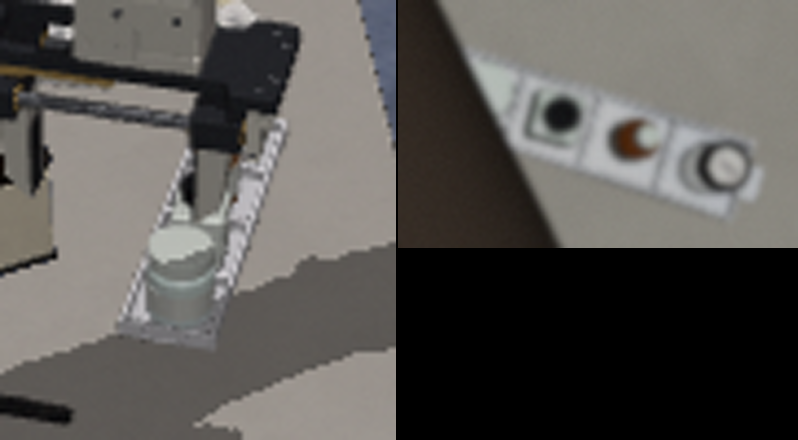

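The top view shows the square bottle (555,115), amber bottle (632,138) and jar (715,165) each inside its own compartment. In the side view the pot stands upright at the left end (182,270), and the gripper is clear of everything. I hand in.

```bash
python3 -c "
from h import *
print(robot.job_done())"
```

```text
the job is handed in; nothing more can be done
None
```

The job is handed in at about 30 s of the 120 s: all four containers stand upright in the carrier in reverse order (low pot, square bottle, slim bottle, round jar from left to right), as the last pictures showed; the hand-in call returned no verdict.

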